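Store two specimen containers, then hold the loupe in focus over the pot

TASK

Stand the short wide specimen pot and the slim bottle from the bench upright in the two empty cells of the divided crate, one in each, setting them down without dropping or tipping them. Then take the loupe by its handle and hold it level and still, with its lens centred over the pot's lid window and the lens ring at the same height as the black collar on the crate's gauge post, which marks the focal height; the loupe must touch nothing but the gripper. Finish while still holding it there, and leave the collar, the bottle already in the crate, the tip box and the beaker where they are.

Things in the scene. Friction and masses are not known exactly. Their poses are not given: they have to be found in the camera images.
- pot: Short wide specimen pot, white with a grey screw lid that has a round window in its top; loose, about 90 g. Body 46 mm diameter up to 50 mm, lid 48 mm diameter from 50 to 70 mm height. Origin: centre of the underside, z up. Stands on the bench left of the loupe, in one of two places (the bottle in the other).
- pot_window (a point): Centre of the window on top of the pot's lid, 70 mm above the pot's origin.
- bottle: Slim amber bottle standing on the bench outside the crate, loose, about 70 g: body 34 mm diameter up to 66 mm, then a narrow neck and a black cap 22 mm diameter, 95 mm high in all. Origin: centre of the underside, z up.
- crate: Low white crate, fixed, 84 (x) by 240 (y) by 30 mm high, walls, floor and two dividers 5 mm: three cells in a row along y, each 74 x 73 mm, 78 mm apart; the -y one holds a bottle. Origin: centre of underside; x away from the robot, y left, turned up to 0.2 rad. A foot beyond its -y end carries an upright 8 mm gauge post, 222 mm high, at y = -168 mm.
- cell_mid (a point): Middle of the floor of the crate's middle (empty) cell, 5 mm above the bench.
- cell_end (a point): Middle of the floor of the crate's +y end (empty) cell, 5 mm above the bench.
- focus_mark (a point): Centre of the black collar (28 mm diameter, 12 mm high, with a short brass thumb screw) that sits on the gauge post; its mid-height is the focal height, 135 to 195 mm above the bench and different each time. The collar slides on the post if pushed with more than about 4 N; do not touch it.
- loupe: Loupe lying flat on the bench, loose, about 120 g: a black handle 100 mm long (x), 18 wide (y), 24 high (z); at its +x end an aluminium lens ring 68 mm outer diameter, 12 high, undersides flush. Origin: underside of the handle, middle of its length; x points along it to the lens, z up. Centre of mass about 12 mm from the origin towards the lens; grip the handle across y.
- lens (a point): Centre of the lens, at mid-height of the lens ring: 90 mm along x and 6 mm up from the loupe's origin.
- stored_bottle: Bottle of the same kind as the slim one, loose, already standing in the -y end cell of the crate (next to the gauge post); leave it there. Origin: centre of the underside.
- tip_box: Blue pipette tip box, 85 x 120 x 55 mm, standing on the bench beyond the crate's +y end; bystander. Origin: centre of the underside.
- beaker: Glass beaker, 76 mm diameter, 90 mm high, on the bench to the right; bystander. Origin: centre of the underside.
Things that resemble listed ones, but are neither listed nor needed, are in the scene too. What is shaped like the bottle but blue is not meant.

How it is judged:
On the way:
1. the pot and the bottle stand upright on the floor of the two empty cells, one in each, let go, with the loupe still on the bench (((horizontal distance between pot and cell_mid below 0.032 m and z of pot in the frame of cell_mid between -0.006 and 0.006 m and angle between each of pot, bottle's own z axis and vertical below 0.12 rad and horizontal distance between bottle and cell_end below 0.032 m and z of bottle in the frame of cell_end between -0.006 and 0.006 m) or (horizontal distance between pot and cell_end below 0.032 m and z of pot in the frame of cell_end between -0.006 and 0.006 m and angle between each of pot, bottle's own z axis and vertical below 0.12 rad and horizontal distance between bottle and cell_mid below 0.032 m and z of bottle in the frame of cell_mid between -0.006 and 0.006 m)) and contact force between the fingers and pot below 0.05 N and contact force between the fingers and bottle below 0.05 N and linear speed of each of pot, bottle below 0.02 m/s and height (world z) of loupe below 0.02 m), for 0.2 s.
At the end, for the whole second after the job is handed in: Pot and bottle stand upright (0.12 rad) in the two empty cells, one in each, let go; the gripper holds the loupe still and level (0.1 rad), touching nothing else, lens centre within 12 mm sideways of the centre of the pot's window and within 8 mm of the collar's mid-height (((horizontal distance between pot and cell_mid below 0.032 m and z of pot in the frame of cell_mid between -0.006 and 0.006 m and angle between each of pot, bottle's own z axis and vertical below 0.12 rad and horizontal distance between bottle and cell_end below 0.032 m and z of bottle in the frame of cell_end between -0.006 and 0.006 m) or (horizontal distance between pot and cell_end below 0.032 m and z of pot in the frame of cell_end between -0.006 and 0.006 m and angle between each of pot, bottle's own z axis and vertical below 0.12 rad and horizontal distance between bottle and cell_mid below 0.032 m and z of bottle in the frame of cell_mid between -0.006 and 0.006 m)) and contact force between each of the fingers, loupe and pot below 0.05 N and contact force between each of the fingers, loupe and bottle below 0.05 N and horizontal distance between lens and pot_window below 0.012 m and z of lens in the frame of focus_mark between -0.008 and 0.008 m and angle between loupe's own z axis and vertical below 0.1 rad and linear speed of loupe below 0.02 m/s and angular speed of loupe below 0.15 rad/s and contact force between the fingers and loupe above 1 N and contact force between loupe and crate below 0.05 N and contact force between loupe and stored_bottle below 0.05 N and contact force between loupe and tip_box below 0.05 N and contact force between loupe and beaker below 0.05 N); the arm keeps its last pose, push and grip.
It fails at once if the stored bottle, the tip box or the beaker is moved by more than 30 mm, or the stored bottle tipped (distance of any of stored_bottle, tip_box, beaker from where it was at the start of the episode above 0.03 m or angle between stored_bottle's own z axis and vertical above 0.5 rad).
It fails at once if the collar is moved (by more than 6 mm) (distance of focus_mark from where it was at the start of the episode above 0.006 m).
It fails at once if the pot or the bottle is tipped over (more than 0.6 rad) (angle between any of pot, bottle's own z axis and vertical above 0.6 rad).
It fails at once if the pot or the bottle is dropped (falls free faster than 0.6 m/s) ((linear speed of pot above 0.6 m/s and contact force between the fingers and pot below 0.05 N) or (linear speed of bottle above 0.6 m/s and contact force between the fingers and bottle below 0.05 N)).
It also fails if it takes over 70 s, if anything falls off the work surface, if the arm or the gripper's body presses on something with over 40 N, if the wrist force passes 120 N, or if a joint passes its speed limit or range.

ROBOT

A 6-joint arm with a two-finger parallel gripper is mounted at the origin on the work surface. World frame = base frame: x ahead of the robot, y to its left, z up, the work surface at z = 0. Lengths are in m, angles in rad, forces in N, time in s.
With the tool pointing down it reaches from about 0.4 to 0.825 m from the base axis. Payload 7 kg.
Tool frame: the origin (TCP) lies on the centre line of the jaws, within the pads' length; the fingertips stand 17 mm ahead of it and the grasp point (between the pads) lies 2 mm behind it; z points along the fingers, y is the line along which they close (so a half turn about z gives the same grasp; the last joint's range is limited). The gripper opens to 85 mm and grips with 20 to 120 N. Pads are 22 mm wide; open, the fingers measure 114 mm over their backs; the gripper's body (76 mm by 85 mm) begins 54 mm behind the grasp point. The pads swing forward as they close: fully open they stand 13 mm farther back than shut.
Start: joints at [1.546, 0.359, 0.012, 0, -1.224, -0.288], TCP at [0.208, 0.642, 0.248] pointing down, gripper open.
Joint ranges: [-3.07, 3.07], [-1.43, 2.12], [-1.02, 1.25], [-3.03, 1.67], [-3.05, -0], [-3.03, 3.03]. Speed limits (rad/s): [2.39, 2.39, 3.01, 3.14, 3.14, 3.14].

INTERFACE

Orientations are given as a 3x3 rotation matrix whose columns are the frame's x, y, z axes.
In Python, from cell import state, camera, sign_off gives the robot as it stands.
- The arm moves only by the tool move_arm, never from a script. Its argument "moves" is a list of rows, each an object of numbers: "dx", "dy", "dz": the shift along the tool's x, y, z scaled (see below); "ax", "ay", "az": the turn, a rotation vector about the tool's x, y, z scaled (see below). In form: [{"dx": .., "dy": .., "dz": .., "ax": .., "ay": .., "az": ..}, ...]. A call has 1 to 20 rows; each row is the pose to reach, as a shift and turn from the pose commanded when the call began, along the tool's axes at that moment; what a row does not reach only later rows make up. The controller multiplies each number of a shift by 0.25 m and each number of a turn by 0.5 rad. A row lasts 1/12 s, in which the tool goes at most 41.7 mm and 7.16 degrees, less where a joint would pass 70% of its speed; a pose out of reach is approached as far as the arm can. A call with a number of a shift or a turn outside -1 to 1 is refused whole. A call with a gripper value outside its range is refused whole. "grip" is the closure, from -1 (fully open) to 1 (shut), set as the call begins (left out, the last holds). The fingers move at their own pace and stop on an object; "newtons" is the grip in N (left out, the last holds). Time passes only in rows, so rows that repeat a pose let the fingers close. It gives the time, the measured TCP pose, the force, the opening and the grip force at its end, in the units of the state.
- state(): the state, without advancing time (a new reading comes with each control period).
- camera(name): name is "scene" or "side" or "wrist"; returns a dict with "img" (480x640x3 uint8, blue, green, red), "mtx" (3x3 intrinsics, pixels), "cam_to_world" (4x4, takes a point from camera to world coordinates). Camera axes: x right, y down, z forward; pixel columns grow to the right and rows downward; lengths in m; the calibration is good to about 2 mm. A picture is of the moment at which its call begins. There is no depth.
- sign_off(): hands the job in; it is judged then, once.
The state is a dict: "time_s": time; "joint_pos": joint angles; "joint_velocities": joint speeds; "effort": joint torques, N m; "position": TCP position; "ee_rot": TCP orientation; "wrist_force": force on the tool from outside, world axes, zero at the start; "torque": the same for the moment, N m; "grip_width": finger opening in m; "finger_force": force on a finger pad.
Only numpy, scipy, OpenCV 4.12 (cv2) and the standard library are available. Lean on these libraries where they do the work, as an engineer would, in place of code of your own. Each camera call takes 0.05 s, during which the arm holds its last target. There are 200 camera calls.

## Working session

There is one attempt and no reset: what is moved stays moved. The work goes in short steps, Python scripts to look and compute and a tool call to move; the robot and the scene stay as the last step left them, time stands still between calls to the robot, and variables do not carry over. Pictures are saved under pics/ and viewed, at most 10 in all, crops included, and the job is handed in when it is done.

Besides the shell and the picture viewer there is one more tool, called after ">>>" in YAML: its name, and indented under it one key for each argument. move_arm: Moves the arm, as the interface text tells. Shifts and turns lie within -1 to 1; 1 stands for 0.25 m of shift or 0.5 rad of turn. Its arguments: {"type":"object","properties":{"moves":{"type":"array","items":{"type":"object","properties":{"dx":{"type":"number"},"dy":{"type":"number"},"dz":{"type":"number"},"ax":{"type":"number"},"ay":{"type":"number"},"az":{"type":"number"}}}},"grip":{"type":"number"},"newtons":{"type":"number"}},"required":["moves"]}

```bash
mkdir -p pics; cat > h.py <<'E'
import numpy as np, cv2
from cell import state, camera, sign_off
def snap(n,f):
    c=camera(n); cv2.imwrite('pics/'+f,c['img']); np.savez('pics/'+f+'.npz',**c); return c
def ray(c,uv,z):
    K=c['mtx'];T=c['cam_to_world']; d=T[:3,:3]@np.linalg.inv(K)@[uv[0],uv[1],1]; o=T[:3,3]
    return o+d*(z-o[2])/d[2]
def proj(c,p):
    T=np.linalg.inv(c['cam_to_world']); q=c['mtx']@(T[:3,:3]@p+T[:3,3]); return q[:2]/q[2]
E
python3 - <<'E'
from h import *
for n in('scene','side','wrist'):
    c=snap(n,n+'0.png'); print(n,c['cam_to_world'].round(3).tolist(),c['mtx'].round(1).tolist())
s=state(); print(s['position'],s['ee_rot'],s['time_s'])
E
```

```text
scene [[0.479, 0.618, -0.623, 1.202], [0.878, -0.352, 0.325, -0.371], [-0.018, -0.703, -0.711, 0.848], [0.0, 0.0, 0.0, 1.0]] [[508.5, 0.0, 323.5], [0.0, 508.5, 237.4], [0.0, 0.0, 1.0]]
side [[0.958, -0.194, 0.213, 0.356], [-0.288, -0.628, 0.723, -0.724], [-0.006, -0.754, -0.657, 0.737], [0.0, 0.0, 0.0, 1.0]] [[471.7, 0.0, 332.1], [0.0, 471.7, 243.1], [0.0, 0.0, 1.0]]
wrist [[-0.308, -0.901, -0.305, 0.286], [-0.951, 0.292, 0.097, 0.615], [0.002, 0.321, -0.947, 0.373], [0.0, 0.0, 0.0, 1.0]] [[335.2, 0.0, 324.1], [0.0, 335.2, 233.6], [0.0, 0.0, 1.0]]
[0.2076456  0.64191876 0.2475825 ] [[ 9.51455710e-01 -3.07785607e-01 -2.27920803e-04]
 [-3.07785646e-01 -9.51454912e-01 -1.24373538e-03]
 [ 1.65947480e-04  1.25350988e-03 -9.99999201e-01]] 0.15
```

View pics/scene0.png

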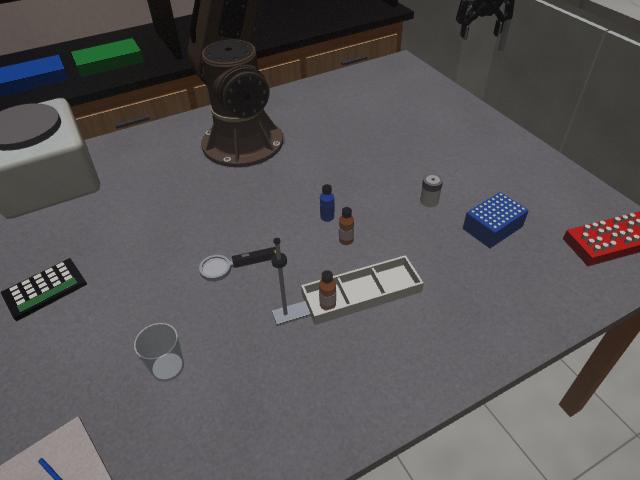

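View pics/side0.png

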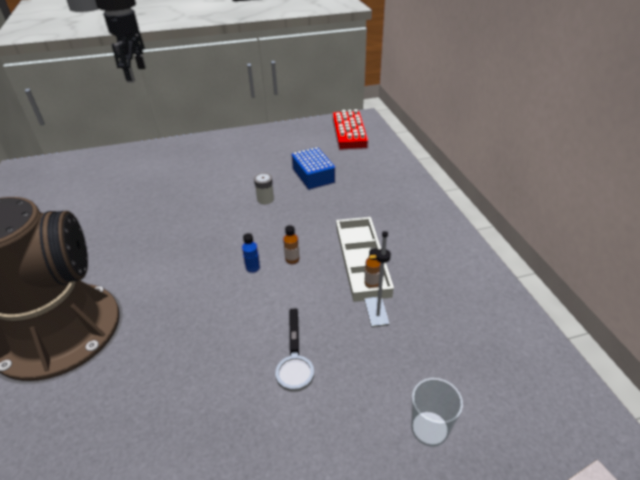

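The scene view shows these candidates:
- **Bottle:** amber one on the bench at (346,226). Blue decoy at (327,203), stored bottle at (327,290).
- **Pot:** (431,190), the only one.
- **Loupe:** handle (255,257), lens (215,267). The beaker at (160,350) is not a lens.
- **Collar:** (279,261).
- **Crate:** empty cells at about (357,288) and (397,275).

I choose the amber bench bottle and will check it in a close crop.

```bash
python3 - <<'E'
from h import *
a=cv2.imread('pics/scene0.png')[165:325,190:450]; b=cv2.imread('pics/side0.png')[165:395,230:405]
cv2.imwrite('pics/ca.png',cv2.resize(a,None,fx=3,fy=3,interpolation=2)); cv2.imwrite('pics/cb.png',cv2.resize(b,None,fx=2.6,fy=2.6,interpolation=2))
E
```

```text
(no output)
```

View pics/ca.png

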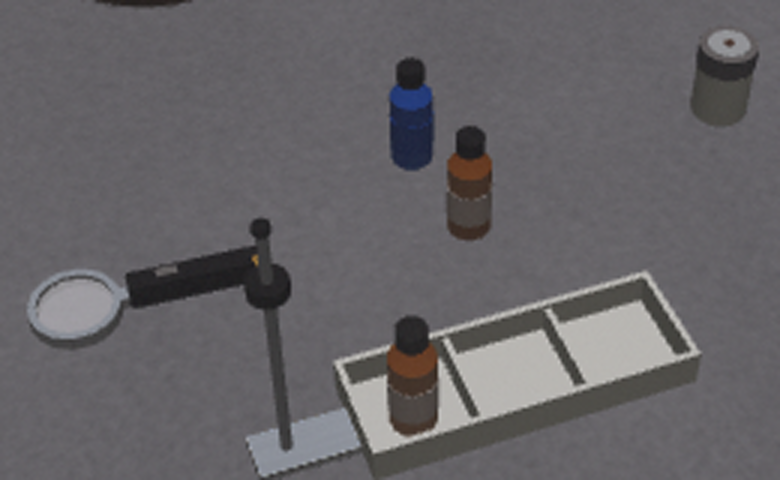

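View pics/cb.png

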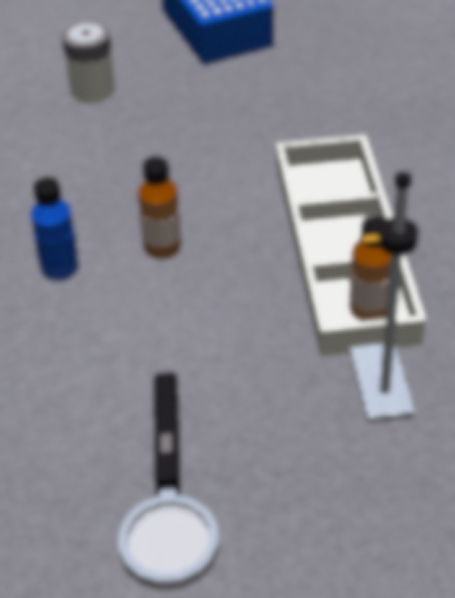

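The crops confirm the choice: amber bottle cap at crop a (470,134) and crop b (156,162), pot window at (728,44) and (86,33). The empty cells and the collar are also clear. Next I triangulate.

```bash
cat > m.py <<'E'
from h import *
S=dict(np.load('pics/scene0.png.npz'));D=dict(np.load('pics/side0.png.npz'))
fa=lambda p:(p[0]/3+190-1/3,p[1]/3+165-1/3); fb=lambda p:(p[0]/2.6+230-.3,p[1]/2.6+165-.3)
def tri(a,b):
    P=[c['mtx']@np.linalg.inv(c['cam_to_world'])[:3] for c in(S,D)]
    x=cv2.triangulatePoints(P[0],P[1],np.array(fa(a),float),np.array(fb(b),float)).ravel();return (x[:3]/x[3]).round(4)
def two(n,a,b,z): print(n,ray(S,fa(a),z).round(4)[:2],ray(D,fb(b),z).round(4)[:2],tri(a,b))
if __name__=='__main__':
    two('pot',(728,44),(86,33),.07)
    two('bottle',(470,133),(156,161),.095)
    two('stored',(412,323),(376,223),.095)
    two('blue',(410,65),(47,185),.095)
    two('lens',(76,305),(168,537),.010)
    two('handle_end',(262,256),(166,376),.024)
    two('handle_lensend',(129,280),(168,487),.014)
    two('collar',(268,286),(399,236),.165)
    two('postbase',(286,449),(386,391),.004)
    two('posttop',(260,228),(403,180),.222)
    for i,(a,b) in enumerate([((336,362),(321,335)),((648,273),(277,143)),((699,352),(366,136)),((374,455),(424,322))]): two('cr%d'%i,a,b,.03)
E
python3 m.py
```

```text
pot [0.478  0.3069] [0.4759 0.3075] [0.4762 0.3086 0.0687]
bottle [0.4906 0.0591] [0.492  0.0609] [0.4917 0.0585 0.0965]
stored [ 0.6302 -0.0666] [ 0.6394 -0.0651] [ 0.6362 -0.0704  0.1018]
blue [0.4005 0.0584] [0.4004 0.0568] [0.4003 0.0583 0.0944]
lens [ 0.4288 -0.2386] [ 0.4264 -0.2386] [ 0.4267 -0.238   0.0082]
handle_end [ 0.464  -0.1032] [ 0.4564 -0.1086] [ 0.4573 -0.101   0.016 ]
handle_lensend [ 0.4284 -0.1963] [ 0.4355 -0.2012] [ 0.4339 -0.1995  0.0171]
collar [ 0.6148 -0.1564] [ 0.6189 -0.1541] [ 0.6174 -0.1573  0.1681]
postbase [ 0.6173 -0.1584] [ 0.6185 -0.1561] [ 0.6181 -0.1582  0.0057]
posttop [ 0.6208 -0.1592] [ 0.6149 -0.1612] [ 0.6169 -0.1576  0.2181]
cr0 [ 0.586 -0.103] [ 0.581  -0.1084] [ 0.5825 -0.1021  0.0244]
cr1 [0.6233 0.1317] [0.6193 0.133 ] [0.6205 0.1344 0.0273]
cr2 [0.7014 0.1194] [0.702  0.1185] [0.7019 0.1189 0.0303]
cr3 [ 0.668  -0.1168] [ 0.6631 -0.119 ] [ 0.665  -0.1153  0.0256]
```

```bash
cat > plan.py <<'E'
# plan.py ax ay  x y z : calls (shift,turn numbers) to bring TCP to x y z, tool y axis along (ax,ay), pointing down
import sys; from h import *; from scipy.spatial.transform import Rotation as Ro
a=list(map(float,sys.argv[1:])); s=state(); R=np.array(s['ee_rot']);p=np.array(s['position'])
y=np.array([a[0],a[1],0]);y/=np.linalg.norm(y);z=np.array([0,0,-1.]);Rt=np.c_[np.cross(y,z),y,z];t=np.array(a[2:5])
print('t',s['time_s'],'p',p.round(4),'j',np.round(s['joint_pos'],2),'w',s['grip_width'])
w=Ro.from_matrix(R.T@Rt).as_rotvec()/.5; v=t-p
n=max(1,int(np.ceil(max(abs(w).max(),np.abs(R.T@v).max()/.25))))
for k in range(n):
    Rk=R@Ro.from_rotvec(w*.5*k/n).as_matrix()
    print('d',(Rk.T@v/n/.25).round(3),'a',(w/n).round(3), 'rows',max(np.linalg.norm(v)/n/.0417,np.linalg.norm(w)/n*.5/.125).round(1))
E
python3 plan.py -.988 .153 .477 .308 .2
```

```text
t 0.15 p [0.2076 0.6419 0.2476] j [ 1.55  0.36  0.01 -0.   -1.22 -0.29] w 0.0853417436057268
d [0.479 0.313 0.064] a [ 0.001 -0.001  0.941] rows 3.8
d [0.569 0.062 0.064] a [ 0.001 -0.001  0.941] rows 3.8
d [ 0.535 -0.203  0.064] a [ 0.001 -0.001  0.941] rows 3.8
```

>>> move_arm:
  moves:
    - {"dx": 0.479,"dy": 0.313,"dz": 0.064,"az": 0.941}
    - {"dx": 0.479,"dy": 0.313,"dz": 0.064,"az": 0.941}
    - {"dx": 0.479,"dy": 0.313,"dz": 0.064,"az": 0.941}
    - {"dx": 0.479,"dy": 0.313,"dz": 0.064,"az": 0.941}
    - {"dx": 0.479,"dy": 0.313,"dz": 0.064,"az": 0.941}
  grip: -1

```text
$.moves[0]: bad value
```

>>> move_arm:
  moves:
    - {"dx": 0.569,"dy": 0.062,"dz": 0.064,"az": 0.941}
    - {"dx": 0.569,"dy": 0.062,"dz": 0.064,"az": 0.941}
    - {"dx": 0.569,"dy": 0.062,"dz": 0.064,"az": 0.941}
    - {"dx": 0.569,"dy": 0.062,"dz": 0.064,"az": 0.941}
    - {"dx": 0.569,"dy": 0.062,"dz": 0.064,"az": 0.941}

```text
$.moves[0]: bad value
```

>>> move_arm:
  moves:
    - {"dx": 0.535,"dy": -0.203,"dz": 0.064,"az": 0.941}
    - {"dx": 0.535,"dy": -0.203,"dz": 0.064,"az": 0.941}
    - {"dx": 0.535,"dy": -0.203,"dz": 0.064,"az": 0.941}
    - {"dx": 0.535,"dy": -0.203,"dz": 0.064,"az": 0.941}
    - {"dx": 0.535,"dy": -0.203,"dz": 0.064,"az": 0.941}
    - {"dx": 0.535,"dy": -0.203,"dz": 0.064,"az": 0.941}
    - {"dx": 0.535,"dy": -0.203,"dz": 0.064,"az": 0.941}

```text
$.moves[0]: bad value
```

```bash
python3 plan.py -.988 .153 .477 .308 .06; python3 - <<'E'
from h import *
c=snap('wrist','w1.png'); print(proj(c,np.array([.477,.308,.07])))
E
```

```text
t 0.15 p [0.2076 0.6419 0.2476] j [ 1.55  0.36  0.01 -0.   -1.22 -0.29] w 0.0853417436057268
d [0.479 0.313 0.251] a [ 0.001 -0.001  0.941] rows 3.8
d [0.569 0.062 0.25 ] a [ 0.001 -0.001  0.941] rows 3.8
d [ 0.535 -0.203  0.25 ] a [ 0.001 -0.001  0.941] rows 3.8
[ 716.37429035 -371.17612145]
```

View pics/w1.png

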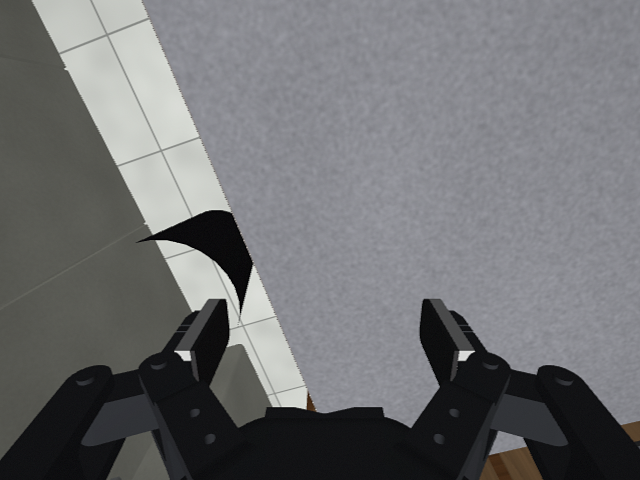

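The wrist view shows only the bench edge, since the arm has not moved. The rows were refused, probably because all six keys are required.

>>> move_arm:
  moves:
    - {"dx": 0.479,"dy": 0.313,"dz": 0.064,"ax": 0,"ay": 0,"az": 0.941}
    - {"dx": 0.479,"dy": 0.313,"dz": 0.064,"ax": 0,"ay": 0,"az": 0.941}
    - {"dx": 0.479,"dy": 0.313,"dz": 0.064,"ax": 0,"ay": 0,"az": 0.941}
    - {"dx": 0.479,"dy": 0.313,"dz": 0.064,"ax": 0,"ay": 0,"az": 0.941}
    - {"dx": 0.479,"dy": 0.313,"dz": 0.064,"ax": 0,"ay": 0,"az": 0.941}
  grip: -1

```text
time_s: 0.62
position: [0.2995, 0.5274, 0.232]
ee_rot: [[0.702, -0.712, -0.0], [-0.712, -0.702, -0.001], [0.001, 0.001, -1.0]]
wrist_force: [-0.2, -0.3, 0.3]
grip_width: 0.0853
finger_force: 0.0
```

>>> move_arm:
  moves:
    - {"dx": 0.569,"dy": 0.062,"dz": 0.064,"ax": 0,"ay": 0,"az": 0.941}
    - {"dx": 0.569,"dy": 0.062,"dz": 0.064,"ax": 0,"ay": 0,"az": 0.941}
    - {"dx": 0.569,"dy": 0.062,"dz": 0.064,"ax": 0,"ay": 0,"az": 0.941}
    - {"dx": 0.569,"dy": 0.062,"dz": 0.064,"ax": 0,"ay": 0,"az": 0.941}
    - {"dx": 0.569,"dy": 0.062,"dz": 0.064,"ax": 0,"ay": 0,"az": 0.941}

```text
time_s: 1.03
position: [0.389, 0.4165, 0.2159]
ee_rot: [[0.304, -0.953, -0.001], [-0.953, -0.304, -0.001], [0.001, 0.001, -1.0]]
wrist_force: [-0.5, 0.3, 0.6]
grip_width: 0.0852
finger_force: 0.0
```

>>> move_arm:
  moves:
    - {"dx": 0.535,"dy": -0.203,"dz": 0.064,"ax": 0,"ay": 0,"az": 0.941}
    - {"dx": 0.535,"dy": -0.203,"dz": 0.064,"ax": 0,"ay": 0,"az": 0.941}
    - {"dx": 0.535,"dy": -0.203,"dz": 0.064,"ax": 0,"ay": 0,"az": 0.941}
    - {"dx": 0.535,"dy": -0.203,"dz": 0.064,"ax": 0,"ay": 0,"az": 0.941}
    - {"dx": 0.535,"dy": -0.203,"dz": 0.064,"ax": 0,"ay": 0,"az": 0.941}
    - {"dx": 0.535,"dy": -0.203,"dz": 0.064,"ax": 0,"ay": 0,"az": 0.941}

```text
time_s: 1.53
position: [0.4778, 0.3079, 0.2001]
ee_rot: [[-0.153, -0.988, -0.0], [-0.988, 0.153, -0.0], [0.0, 0.0, -1.0]]
wrist_force: [0.5, -0.2, 0.3]
grip_width: 0.0852
finger_force: 0.0
```

```bash
python3 plan.py -.988 .153 .477 .308 .06; python3 - <<'E'
from h import *
c=snap('wrist','w2.png'); print(proj(c,np.array([.477,.308,.07])))
E
```

```text
t 1.5333 p [0.4778 0.3079 0.2001] j [ 0.92  0.22 -0.3  -0.   -1.05 -1.07] w 0.08517389884754764
d [-0.     0.003  0.56 ] a [ 0.    -0.001  0.   ] rows 3.4
[325.60780428 231.33825928]
```

View pics/w2.png

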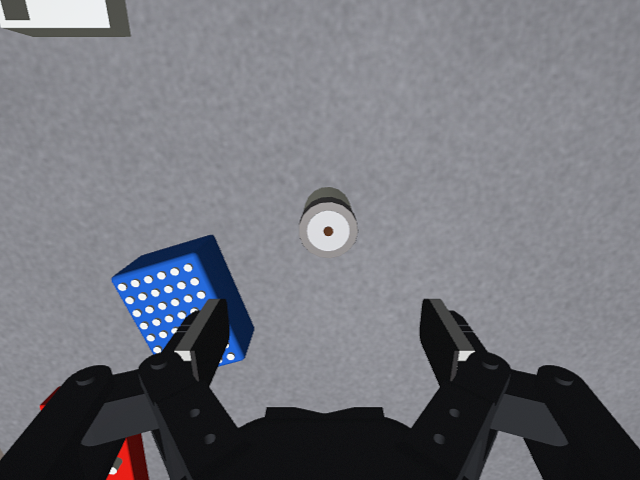

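The wrist view shows the pot window at (328,231), against a predicted (326,231), so the estimate holds. Next I descend and grip the lid.

>>> move_arm:
  moves:
    - {"dx": 0,"dy": 0,"dz": 0.15,"ax": 0,"ay": 0,"az": 0}
    - {"dx": 0,"dy": 0,"dz": 0.3,"ax": 0,"ay": 0,"az": 0}
    - {"dx": 0,"dy": 0,"dz": 0.4,"ax": 0,"ay": 0,"az": 0}
    - {"dx": 0,"dy": 0,"dz": 0.48,"ax": 0,"ay": 0,"az": 0}
    - {"dx": 0,"dy": 0,"dz": 0.54,"ax": 0,"ay": 0,"az": 0}
    - {"dx": 0,"dy": 0,"dz": 0.56,"ax": 0,"ay": 0,"az": 0}
    - {"dx": 0,"dy": 0,"dz": 0.56,"ax": 0,"ay": 0,"az": 0}

```text
time_s: 2.17
position: [0.4764, 0.3089, 0.0592]
ee_rot: [[-0.15, -0.989, -0.001], [-0.989, 0.15, -0.002], [0.002, 0.001, -1.0]]
wrist_force: [0.7, -0.7, -0.4]
grip_width: 0.0856
finger_force: 0.0
```

>>> move_arm:
  moves:
    - {"dx": 0,"dy": 0,"dz": 0,"ax": 0,"ay": 0,"az": 0}
    - {"dx": 0,"dy": 0,"dz": 0,"ax": 0,"ay": 0,"az": 0}
    - {"dx": 0,"dy": 0,"dz": 0,"ax": 0,"ay": 0,"az": 0}
    - {"dx": 0,"dy": 0,"dz": 0,"ax": 0,"ay": 0,"az": 0}
    - {"dx": 0,"dy": 0,"dz": 0,"ax": 0,"ay": 0,"az": 0}
    - {"dx": 0,"dy": 0,"dz": 0,"ax": 0,"ay": 0,"az": 0}
    - {"dx": 0,"dy": 0,"dz": 0,"ax": 0,"ay": 0,"az": 0}
    - {"dx": 0,"dy": 0,"dz": 0,"ax": 0,"ay": 0,"az": 0}
    - {"dx": 0,"dy": 0,"dz": 0,"ax": 0,"ay": 0,"az": 0}
    - {"dx": 0,"dy": 0,"dz": 0,"ax": 0,"ay": 0,"az": 0}
  grip: 1
  newtons: 35

```text
time_s: 3.0
position: [0.4778, 0.309, 0.0617]
ee_rot: [[-0.153, -0.988, 0.002], [-0.988, 0.153, 0.002], [-0.002, -0.001, -1.0]]
wrist_force: [-3.2, 0.3, 5.6]
grip_width: 0.0471
finger_force: 35.5
```

>>> move_arm:
  moves:
    - {"dx": 0,"dy": 0,"dz": -0.04,"ax": 0,"ay": 0,"az": 0}
    - {"dx": 0,"dy": 0,"dz": -0.1,"ax": 0,"ay": 0,"az": 0}
    - {"dx": 0,"dy": 0,"dz": -0.2,"ax": 0,"ay": 0,"az": 0}
    - {"dx": 0,"dy": 0,"dz": -0.3,"ax": 0,"ay": 0,"az": 0}
    - {"dx": 0,"dy": 0,"dz": -0.36,"ax": 0,"ay": 0,"az": 0}
    - {"dx": 0,"dy": 0,"dz": -0.4,"ax": 0,"ay": 0,"az": 0}
    - {"dx": 0,"dy": 0,"dz": -0.4,"ax": 0,"ay": 0,"az": 0}

```text
time_s: 3.58
position: [0.4782, 0.3091, 0.1632]
ee_rot: [[-0.153, -0.988, 0.003], [-0.988, 0.153, 0.003], [-0.004, -0.003, -1.0]]
wrist_force: [0.2, 0.8, -0.5]
grip_width: 0.0469
finger_force: 36.1
```

```bash
python3 plan.py -.988 .153 .655 .084 .16
```

```text
t 3.5833 p [0.4782 0.3091 0.1632] j [ 0.92  0.25 -0.34  0.   -0.97 -1.07] w 0.0468522245535043
d [ 0.782 -0.836  0.012] a [-0.005  0.007  0.001] rows 6.9
```

>>> move_arm:
  moves:
    - {"dx": 0.05,"dy": -0.05,"dz": 0,"ax": 0,"ay": 0,"az": 0}
    - {"dx": 0.13,"dy": -0.14,"dz": 0,"ax": 0,"ay": 0,"az": 0}
    - {"dx": 0.23,"dy": -0.24,"dz": 0,"ax": 0,"ay": 0,"az": 0}
    - {"dx": 0.33,"dy": -0.35,"dz": 0,"ax": 0,"ay": 0,"az": 0}
    - {"dx": 0.43,"dy": -0.46,"dz": 0,"ax": 0,"ay": 0,"az": 0}
    - {"dx": 0.53,"dy": -0.57,"dz": 0,"ax": 0,"ay": 0,"az": 0}
    - {"dx": 0.63,"dy": -0.68,"dz": 0,"ax": 0,"ay": 0,"az": 0}
    - {"dx": 0.71,"dy": -0.76,"dz": 0,"ax": 0,"ay": 0,"az": 0}
    - {"dx": 0.76,"dy": -0.81,"dz": 0,"ax": 0,"ay": 0,"az": 0}
    - {"dx": 0.782,"dy": -0.836,"dz": 0,"ax": 0,"ay": 0,"az": 0}
    - {"dx": 0.782,"dy": -0.836,"dz": 0,"ax": 0,"ay": 0,"az": 0}
    - {"dx": 0.782,"dy": -0.836,"dz": 0,"ax": 0,"ay": 0,"az": 0}

```text
time_s: 4.58
position: [0.6534, 0.0829, 0.1591]
ee_rot: [[-0.154, -0.988, -0.002], [-0.988, 0.154, -0.0], [0.001, 0.002, -1.0]]
wrist_force: [0.4, 1.3, 0.2]
grip_width: 0.0473
finger_force: 36.2
```

```bash
python3 plan.py -.988 .153 .655 .084 .0667; python3 - <<'E'
from h import *
c=snap('wrist','w3.png')
for q in [(.643,.007,.005),(.655,.084,.005)]: print(proj(c,np.array(q)))
E
```

```text
t 4.5833 p [0.6534 0.0829 0.1591] j [ 0.42  0.4  -0.14 -0.   -1.03 -0.58] w 0.04730247519518315
d [-0.005 -0.006  0.37 ] a [ 0.003 -0.001 -0.002] rows 2.2
[322.45835433 130.67745291]
[322.62110211 224.13841981]
```

View pics/w3.png

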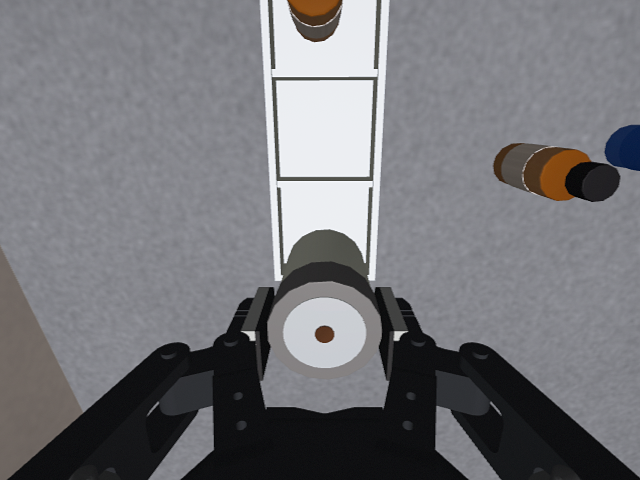

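The pot is held upright. The middle cell floor centre is at (325,129), against a predicted (322,131), so the crate estimate is good. Next I lower the pot.

>>> move_arm:
  moves:
    - {"dx": 0,"dy": -0.01,"dz": 0.04,"ax": 0,"ay": 0,"az": 0}
    - {"dx": 0,"dy": -0.01,"dz": 0.1,"ax": 0,"ay": 0,"az": 0}
    - {"dx": 0,"dy": -0.01,"dz": 0.16,"ax": 0,"ay": 0,"az": 0}
    - {"dx": 0,"dy": -0.01,"dz": 0.22,"ax": 0,"ay": 0,"az": 0}
    - {"dx": 0,"dy": -0.01,"dz": 0.27,"ax": 0,"ay": 0,"az": 0}
    - {"dx": 0,"dy": -0.01,"dz": 0.31,"ax": 0,"ay": 0,"az": 0}
    - {"dx": 0,"dy": -0.01,"dz": 0.34,"ax": 0,"ay": 0,"az": 0}
    - {"dx": 0,"dy": -0.01,"dz": 0.36,"ax": 0,"ay": 0,"az": 0}
    - {"dx": 0,"dy": -0.01,"dz": 0.37,"ax": 0,"ay": 0,"az": 0}
    - {"dx": 0,"dy": -0.01,"dz": 0.375,"ax": 0,"ay": 0,"az": 0}
    - {"dx": 0,"dy": -0.01,"dz": 0.375,"ax": 0,"ay": 0,"az": 0}
    - {"dx": 0,"dy": -0.01,"dz": 0.375,"ax": 0,"ay": 0,"az": 0}

```text
time_s: 5.63
position: [0.657, 0.0829, 0.0672]
ee_rot: [[-0.153, -0.988, 0.001], [-0.988, 0.153, 0.0], [-0.001, -0.001, -1.0]]
wrist_force: [-0.1, 0.4, -0.7]
grip_width: 0.0471
finger_force: 36.3
```

>>> move_arm:
  moves:
    - {"dx": 0,"dy": 0,"dz": 0.005,"ax": 0,"ay": 0,"az": 0}
    - {"dx": 0,"dy": 0,"dz": 0.01,"ax": 0,"ay": 0,"az": 0}
    - {"dx": 0,"dy": 0,"dz": 0.01,"ax": 0,"ay": 0,"az": 0}

```text
time_s: 5.88
position: [0.657, 0.0829, 0.0667]
ee_rot: [[-0.152, -0.988, 0.002], [-0.988, 0.152, 0.0], [-0.001, -0.002, -1.0]]
wrist_force: [-5.6, -0.0, 15.4]
grip_width: 0.0468
finger_force: 37.5
```

>>> move_arm:
  moves:
    - {"dx": 0,"dy": 0,"dz": -0.008,"ax": 0,"ay": 0,"az": 0}
    - {"dx": 0,"dy": 0,"dz": -0.008,"ax": 0,"ay": 0,"az": 0}

```text
time_s: 6.05
position: [0.6571, 0.0829, 0.0671]
ee_rot: [[-0.153, -0.988, 0.002], [-0.988, 0.153, 0.001], [-0.001, -0.002, -1.0]]
wrist_force: [0.4, 0.1, 0.0]
grip_width: 0.0469
finger_force: 36.3
```

>>> move_arm:
  moves:
    - {"dx": 0,"dy": 0,"dz": 0,"ax": 0,"ay": 0,"az": 0}
    - {"dx": 0,"dy": 0,"dz": 0,"ax": 0,"ay": 0,"az": 0}
    - {"dx": 0,"dy": 0,"dz": 0,"ax": 0,"ay": 0,"az": 0}
    - {"dx": 0,"dy": 0,"dz": 0,"ax": 0,"ay": 0,"az": 0}
    - {"dx": 0,"dy": 0,"dz": 0,"ax": 0,"ay": 0,"az": 0}
    - {"dx": 0,"dy": 0,"dz": 0,"ax": 0,"ay": 0,"az": 0}
  grip: -1

```text
time_s: 6.55
position: [0.6564, 0.0827, 0.0659]
ee_rot: [[-0.153, -0.988, -0.0], [-0.988, 0.153, -0.0], [0.0, 0.0, -1.0]]
wrist_force: [-0.3, -0.6, 0.2]
grip_width: 0.0855
finger_force: 0.0
```

>>> move_arm:
  moves:
    - {"dx": 0,"dy": 0,"dz": -0.08,"ax": 0,"ay": 0,"az": 0}
    - {"dx": 0,"dy": 0,"dz": -0.2,"ax": 0,"ay": 0,"az": 0}
    - {"dx": 0,"dy": 0,"dz": -0.35,"ax": 0,"ay": 0,"az": 0}
    - {"dx": 0,"dy": 0,"dz": -0.45,"ax": 0,"ay": 0,"az": 0}
    - {"dx": 0,"dy": 0,"dz": -0.5,"ax": 0,"ay": 0,"az": 0}
    - {"dx": 0,"dy": 0,"dz": -0.5,"ax": 0,"ay": 0,"az": 0}

```text
time_s: 7.05
position: [0.6583, 0.0832, 0.1954]
ee_rot: [[-0.152, -0.988, 0.006], [-0.988, 0.152, 0.002], [-0.003, -0.006, -1.0]]
wrist_force: [0.8, 0.0, -0.0]
grip_width: 0.0853
finger_force: 0.0
```

```bash
python3 plan.py -.988 .153 .4915 .060 .19; python3 plan.py -.988 .153 .4915 .060 .056
```

```text
t 7.05 p [0.6583 0.0832 0.1954] j [ 0.42  0.37 -0.09  0.   -1.1  -0.57] w 0.08525385367276599
d [0.193 0.645 0.017] a [-0.012  0.005  0.001] rows 4.0
t 7.05 p [0.6583 0.0832 0.1954] j [ 0.42  0.37 -0.09  0.   -1.1  -0.57] w 0.08525385367276599
d [0.195 0.649 0.553] a [-0.012  0.005  0.001] rows 5.2
```

>>> move_arm:
  moves:
    - {"dx": 0.193,"dy": 0.645,"dz": 0.017,"ax": 0,"ay": 0,"az": 0}
    - {"dx": 0.193,"dy": 0.645,"dz": 0.017,"ax": 0,"ay": 0,"az": 0}
    - {"dx": 0.193,"dy": 0.645,"dz": 0.017,"ax": 0,"ay": 0,"az": 0}
    - {"dx": 0.193,"dy": 0.645,"dz": 0.017,"ax": 0,"ay": 0,"az": 0}
    - {"dx": 0.193,"dy": 0.645,"dz": 0.017,"ax": 0,"ay": 0,"az": 0}
    - {"dx": 0.193,"dy": 0.645,"dz": 0.017,"ax": 0,"ay": 0,"az": 0}
    - {"dx": 0.193,"dy": 0.645,"dz": 0.017,"ax": 0,"ay": 0,"az": 0}
  grip: -0.4

```text
time_s: 7.63
position: [0.4899, 0.0599, 0.1871]
ee_rot: [[-0.152, -0.988, 0.001], [-0.988, 0.152, 0.0], [-0.001, -0.001, -1.0]]
wrist_force: [-0.5, -0.1, 0.5]
grip_width: 0.0602
finger_force: 0.0
```

```bash
python3 plan.py -.988 .153 .4915 .060 .056; python3 - <<'E'
from h import *
c=snap('wrist','w4.png')
for q in [(.4915,.060,.095),(.4,.058,.095)]: print(proj(c,np.array(q)))
E
```

```text
t 7.6333 p [0.4899 0.0599 0.1871] j [ 0.52  0.11 -0.47  0.   -0.99 -0.67] w 0.060150309579293244
d [-0.001 -0.006  0.524] a [-0.002  0.001  0.002] rows 3.1
[322.48133528 248.87309617]
[454.98004208 227.02613546]
```

View pics/w4.png

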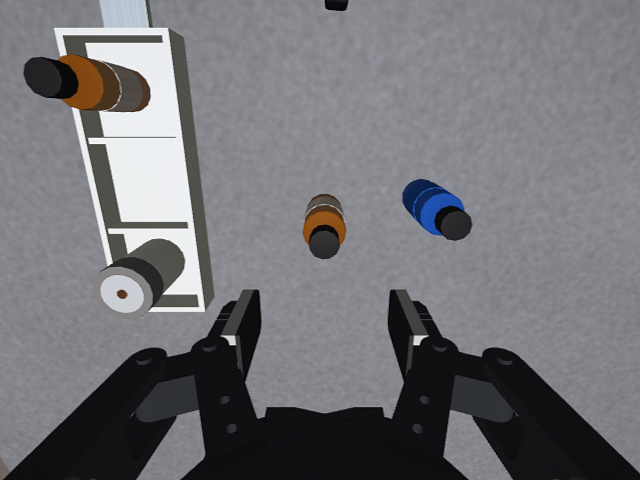

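The pot stands in the end cell. The bottle cap is at (323,244), against a predicted (322,249), so the bottle sits about 3 mm further to -y. I correct for that, then descend and grip.

>>> move_arm:
  moves:
    - {"dx": 0.01,"dy": -0.005,"dz": 0.12,"ax": 0,"ay": 0,"az": 0}
    - {"dx": 0.01,"dy": -0.005,"dz": 0.22,"ax": 0,"ay": 0,"az": 0}
    - {"dx": 0.01,"dy": -0.005,"dz": 0.32,"ax": 0,"ay": 0,"az": 0}
    - {"dx": 0.01,"dy": -0.005,"dz": 0.42,"ax": 0,"ay": 0,"az": 0}
    - {"dx": 0.01,"dy": -0.005,"dz": 0.49,"ax": 0,"ay": 0,"az": 0}
    - {"dx": 0.01,"dy": -0.005,"dz": 0.524,"ax": 0,"ay": 0,"az": 0}
    - {"dx": 0.01,"dy": -0.005,"dz": 0.524,"ax": 0,"ay": 0,"az": 0}

```text
time_s: 8.27
position: [0.4902, 0.0566, 0.0534]
ee_rot: [[-0.153, -0.988, -0.004], [-0.988, 0.154, -0.002], [0.003, 0.004, -1.0]]
wrist_force: [0.0, 0.1, 1.3]
grip_width: 0.0596
finger_force: 0.0
```

>>> move_arm:
  moves:
    - {"dx": 0,"dy": 0,"dz": 0,"ax": 0,"ay": 0,"az": 0}
    - {"dx": 0,"dy": 0,"dz": 0,"ax": 0,"ay": 0,"az": 0}
    - {"dx": 0,"dy": 0,"dz": 0,"ax": 0,"ay": 0,"az": 0}
    - {"dx": 0,"dy": 0,"dz": 0,"ax": 0,"ay": 0,"az": 0}
    - {"dx": 0,"dy": 0,"dz": 0,"ax": 0,"ay": 0,"az": 0}
    - {"dx": 0,"dy": 0,"dz": 0,"ax": 0,"ay": 0,"az": 0}
    - {"dx": 0,"dy": 0,"dz": 0,"ax": 0,"ay": 0,"az": 0}
    - {"dx": 0,"dy": 0,"dz": 0,"ax": 0,"ay": 0,"az": 0}
  grip: 1
  newtons: 35

```text
time_s: 8.93
position: [0.4912, 0.0574, 0.0567]
ee_rot: [[-0.152, -0.988, 0.002], [-0.988, 0.152, 0.001], [-0.001, -0.001, -1.0]]
wrist_force: [-1.5, 1.0, 7.3]
grip_width: 0.0326
finger_force: 35.2
```

>>> move_arm:
  moves:
    - {"dx": 0,"dy": 0,"dz": -0.04,"ax": 0,"ay": 0,"az": 0}
    - {"dx": 0,"dy": 0,"dz": -0.1,"ax": 0,"ay": 0,"az": 0}
    - {"dx": 0,"dy": 0,"dz": -0.2,"ax": 0,"ay": 0,"az": 0}
    - {"dx": 0,"dy": 0,"dz": -0.3,"ax": 0,"ay": 0,"az": 0}
    - {"dx": 0,"dy": 0,"dz": -0.36,"ax": 0,"ay": 0,"az": 0}
    - {"dx": 0,"dy": 0,"dz": -0.4,"ax": 0,"ay": 0,"az": 0}
    - {"dx": 0,"dy": 0,"dz": -0.4,"ax": 0,"ay": 0,"az": 0}

```text
time_s: 9.52
position: [0.4915, 0.0575, 0.1578]
ee_rot: [[-0.153, -0.988, 0.003], [-0.988, 0.153, 0.002], [-0.002, -0.003, -1.0]]
wrist_force: [-0.5, 0.5, 0.1]
grip_width: 0.033
finger_force: 34.8
```

```bash
python3 plan.py -.988 .153 .643 .007 .155
```

```text
t 9.5167 p [0.4915 0.0575 0.1578] j [ 0.51  0.14 -0.51  0.   -0.92 -0.67] w 0.03301339258940257
d [ 0.107 -0.63   0.013] a [-0.006  0.004  0.001] rows 3.8
```

>>> move_arm:
  moves:
    - {"dx": 0.01,"dy": -0.05,"dz": 0,"ax": 0,"ay": 0,"az": 0}
    - {"dx": 0.025,"dy": -0.14,"dz": 0,"ax": 0,"ay": 0,"az": 0}
    - {"dx": 0.04,"dy": -0.25,"dz": 0,"ax": 0,"ay": 0,"az": 0}
    - {"dx": 0.06,"dy": -0.36,"dz": 0,"ax": 0,"ay": 0,"az": 0}
    - {"dx": 0.08,"dy": -0.47,"dz": 0,"ax": 0,"ay": 0,"az": 0}
    - {"dx": 0.095,"dy": -0.56,"dz": 0,"ax": 0,"ay": 0,"az": 0}
    - {"dx": 0.107,"dy": -0.61,"dz": 0,"ax": 0,"ay": 0,"az": 0}
    - {"dx": 0.107,"dy": -0.635,"dz": 0,"ax": 0,"ay": 0,"az": 0}
    - {"dx": 0.107,"dy": -0.635,"dz": 0,"ax": 0,"ay": 0,"az": 0}

```text
time_s: 10.27
position: [0.6438, 0.0055, 0.1533]
ee_rot: [[-0.154, -0.988, -0.003], [-0.988, 0.154, -0.001], [0.001, 0.003, -1.0]]
wrist_force: [-0.2, 0.5, -0.4]
grip_width: 0.033
finger_force: 34.9
```

```bash
python3 plan.py -.988 .153 .643 .007 .062
```

```text
t 10.2667 p [0.6438 0.0055 0.1533] j [ 0.31  0.38 -0.18 -0.   -1.01 -0.47] w 0.032982543265324765
d [-0.006  0.003  0.365] a [ 0.006 -0.003 -0.002] rows 2.2
```

>>> move_arm:
  moves:
    - {"dx": 0,"dy": 0,"dz": 0.04,"ax": 0,"ay": 0,"az": 0}
    - {"dx": 0,"dy": 0,"dz": 0.1,"ax": 0,"ay": 0,"az": 0}
    - {"dx": 0,"dy": 0,"dz": 0.16,"ax": 0,"ay": 0,"az": 0}
    - {"dx": 0,"dy": 0,"dz": 0.22,"ax": 0,"ay": 0,"az": 0}
    - {"dx": 0,"dy": 0,"dz": 0.27,"ax": 0,"ay": 0,"az": 0}
    - {"dx": 0,"dy": 0,"dz": 0.31,"ax": 0,"ay": 0,"az": 0}
    - {"dx": 0,"dy": 0,"dz": 0.34,"ax": 0,"ay": 0,"az": 0}
    - {"dx": 0,"dy": 0,"dz": 0.36,"ax": 0,"ay": 0,"az": 0}
    - {"dx": 0,"dy": 0,"dz": 0.37,"ax": 0,"ay": 0,"az": 0}
    - {"dx": 0,"dy": 0,"dz": 0.375,"ax": 0,"ay": 0,"az": 0}
    - {"dx": 0,"dy": 0,"dz": 0.375,"ax": 0,"ay": 0,"az": 0}
    - {"dx": 0,"dy": 0,"dz": 0.375,"ax": 0,"ay": 0,"az": 0}

```text
time_s: 11.27
position: [0.6437, 0.0064, 0.0626]
ee_rot: [[-0.153, -0.988, 0.001], [-0.988, 0.153, 0.0], [-0.0, -0.001, -1.0]]
wrist_force: [0.9, 0.6, -0.6]
grip_width: 0.0331
finger_force: 34.9
```

>>> move_arm:
  moves:
    - {"dx": 0,"dy": 0,"dz": 0.004,"ax": 0,"ay": 0,"az": 0}
    - {"dx": 0,"dy": 0,"dz": 0.004,"ax": 0,"ay": 0,"az": 0}

```text
time_s: 11.43
position: [0.6439, 0.0064, 0.0618]
ee_rot: [[-0.153, -0.988, 0.001], [-0.988, 0.153, 0.0], [-0.0, -0.001, -1.0]]
wrist_force: [-1.6, -0.6, 1.9]
grip_width: 0.0328
finger_force: 35.1
```

Light contact with the floor. Release, rise, and look.

>>> move_arm:
  moves:
    - {"dx": 0,"dy": 0,"dz": 0,"ax": 0,"ay": 0,"az": 0}
    - {"dx": 0,"dy": 0,"dz": 0,"ax": 0,"ay": 0,"az": 0}
    - {"dx": 0,"dy": 0,"dz": 0,"ax": 0,"ay": 0,"az": 0}
    - {"dx": 0,"dy": 0,"dz": 0,"ax": 0,"ay": 0,"az": 0}
    - {"dx": 0,"dy": 0,"dz": 0,"ax": 0,"ay": 0,"az": 0}
  grip: -0.5

```text
time_s: 11.85
position: [0.6434, 0.0063, 0.061]
ee_rot: [[-0.153, -0.988, -0.0], [-0.988, 0.153, -0.0], [0.0, 0.0, -1.0]]
wrist_force: [-0.2, 0.3, 0.4]
grip_width: 0.0642
finger_force: 0.0
```

>>> move_arm:
  moves:
    - {"dx": 0,"dy": 0,"dz": -0.08,"ax": 0,"ay": 0,"az": 0}
    - {"dx": 0,"dy": 0,"dz": -0.2,"ax": 0,"ay": 0,"az": 0}
    - {"dx": 0,"dy": 0,"dz": -0.35,"ax": 0,"ay": 0,"az": 0}
    - {"dx": 0,"dy": 0,"dz": -0.5,"ax": 0,"ay": 0,"az": 0}
    - {"dx": 0,"dy": 0,"dz": -0.63,"ax": 0,"ay": 0,"az": 0}
    - {"dx": 0,"dy": 0,"dz": -0.63,"ax": 0,"ay": 0,"az": 0}

```text
time_s: 12.35
position: [0.6468, 0.0066, 0.2268]
ee_rot: [[-0.152, -0.988, 0.012], [-0.988, 0.152, 0.001], [-0.003, -0.011, -1.0]]
wrist_force: [1.1, 0.7, 1.4]
grip_width: 0.0637
finger_force: 0.0
```

```bash
python3 plan.py -.976 .22 .449 -.15 .2 
```

```text
t 12.35 p [0.6468 0.0066 0.2268] j [ 0.31  0.32 -0.1   0.   -1.14 -0.47] w 0.0636960516854234
d [0.739 0.688 0.097] a [-0.022  0.007  0.139] rows 6.1
```

>>> move_arm:
  moves:
    - {"dx": 0.739,"dy": 0.688,"dz": 0.097,"ax": 0,"ay": 0,"az": 0.139}
    - {"dx": 0.739,"dy": 0.688,"dz": 0.097,"ax": 0,"ay": 0,"az": 0.139}
    - {"dx": 0.739,"dy": 0.688,"dz": 0.097,"ax": 0,"ay": 0,"az": 0.139}
    - {"dx": 0.739,"dy": 0.688,"dz": 0.097,"ax": 0,"ay": 0,"az": 0.139}
    - {"dx": 0.739,"dy": 0.688,"dz": 0.097,"ax": 0,"ay": 0,"az": 0.139}
    - {"dx": 0.739,"dy": 0.688,"dz": 0.097,"ax": 0,"ay": 0,"az": 0.139}
    - {"dx": 0.739,"dy": 0.688,"dz": 0.097,"ax": 0,"ay": 0,"az": 0.139}
    - {"dx": 0.739,"dy": 0.688,"dz": 0.097,"ax": 0,"ay": 0,"az": 0.139}
    - {"dx": 0.739,"dy": 0.688,"dz": 0.097,"ax": 0,"ay": 0,"az": 0.139}

```text
time_s: 13.1
position: [0.4455, -0.1502, 0.1947]
ee_rot: [[-0.222, -0.975, 0.001], [-0.975, 0.222, -0.0], [-0.0, -0.001, -1.0]]
wrist_force: [0.9, -0.4, 0.6]
grip_width: 0.0641
finger_force: 0.0
```

```bash
python3 plan.py -.976 .22 .449 -.15 .2; python3 - <<'E'
from h import *
c=snap('wrist','w5.png')
w=c['img']; s=camera('scene')['img']; np.save('pics/s5.npy',s)
cv2.imwrite('pics/v5.png',np.vstack([np.hstack([w[0:300,160:480],np.zeros((300,160,3),np.uint8)]),cv2.resize(s[225:325,270:430],None,fx=3,fy=3,interpolation=2)]))
print(proj(c,np.array([.447,-.15,.024])),proj(c,np.array([.427,-.238,.012])))
E
```

```text
t 13.1 p [ 0.4455 -0.1502  0.1947] j [ 0.1   0.06 -0.5   0.   -1.   -0.32] w 0.06409424224671079
d [-0.004 -0.014 -0.021] a [-0.003  0.001 -0.004] rows 0.2
[323.27007873 217.81763308] [323.1621199  113.64618326]
```

View pics/v5.png

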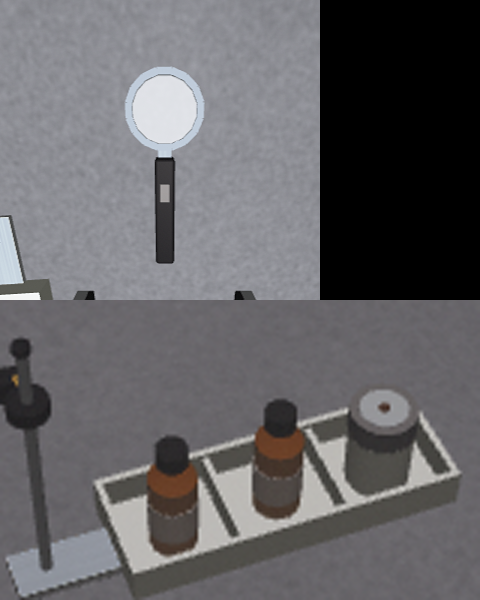

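Pot and bottle stand upright in the end and middle cells. In the wrist view the lens centre is at (324.5,109.5) and the handle runs along rows 157–262 at u≈325. The yaw is right, and the loupe lies a few mm further to -y.

```bash
python3 - <<'E'
from h import *
c=dict(np.load('pics/w5.png.npz'))
L=ray(c,(324.5,109.5),.012)[:2]; e=ray(c,(325,262),.012)[:2]; h=ray(c,(325,157.5),.024)[:2]
L0=L; d=(L-e)/np.linalg.norm(L-e); print(L,e,h,d,np.linalg.norm(L-e),np.linalg.norm(L-h),'origin',L-.09*d,'grip',L-.078*d)
E
python3 plan.py -.976 .22 .4445 -.1655 .022
```

```text
[ 0.42512416 -0.24102511] [ 0.45634901 -0.10155896] [ 0.4334336  -0.20257774] [-0.21847955 -0.97584153] 0.1429188530312841 0.039335065325988225 origin [ 0.44478732 -0.15319938] grip [ 0.44216557 -0.16490948]
t 13.2 p [ 0.4462 -0.1495  0.1945] j [ 0.1   0.06 -0.5   0.   -1.   -0.32] w 0.06395875940019277
d [ 0.064 -0.007  0.69 ] a [-0.001  0.    -0.002] rows 4.2
```

>>> move_arm:
  moves:
    - {"dx": 0.062,"dy": 0.004,"dz": 0.15,"ax": 0,"ay": 0,"az": 0}
    - {"dx": 0.062,"dy": 0.004,"dz": 0.3,"ax": 0,"ay": 0,"az": 0}
    - {"dx": 0.062,"dy": 0.004,"dz": 0.42,"ax": 0,"ay": 0,"az": 0}
    - {"dx": 0.062,"dy": 0.004,"dz": 0.53,"ax": 0,"ay": 0,"az": 0}
    - {"dx": 0.062,"dy": 0.004,"dz": 0.61,"ax": 0,"ay": 0,"az": 0}
    - {"dx": 0.062,"dy": 0.004,"dz": 0.66,"ax": 0,"ay": 0,"az": 0}
    - {"dx": 0.062,"dy": 0.004,"dz": 0.685,"ax": 0,"ay": 0,"az": 0}
    - {"dx": 0.062,"dy": 0.004,"dz": 0.685,"ax": 0,"ay": 0,"az": 0}
    - {"dx": 0.062,"dy": 0.004,"dz": 0.685,"ax": 0,"ay": 0,"az": 0}

```text
time_s: 13.95
position: [0.4415, -0.1645, 0.023]
ee_rot: [[-0.22, -0.975, -0.0], [-0.975, 0.22, -0.0], [0.0, 0.0, -1.0]]
wrist_force: [-0.6, -0.2, 0.8]
grip_width: 0.0639
finger_force: 0.0
```

>>> move_arm:
  moves:
    - {"dx": 0,"dy": 0,"dz": 0,"ax": 0,"ay": 0,"az": 0}
    - {"dx": 0,"dy": 0,"dz": 0,"ax": 0,"ay": 0,"az": 0}
    - {"dx": 0,"dy": 0,"dz": 0,"ax": 0,"ay": 0,"az": 0}
    - {"dx": 0,"dy": 0,"dz": 0,"ax": 0,"ay": 0,"az": 0}
    - {"dx": 0,"dy": 0,"dz": 0,"ax": 0,"ay": 0,"az": 0}
    - {"dx": 0,"dy": 0,"dz": 0,"ax": 0,"ay": 0,"az": 0}
    - {"dx": 0,"dy": 0,"dz": 0,"ax": 0,"ay": 0,"az": 0}
    - {"dx": 0,"dy": 0,"dz": 0,"ax": 0,"ay": 0,"az": 0}
    - {"dx": 0,"dy": 0,"dz": 0,"ax": 0,"ay": 0,"az": 0}
  grip: 1
  newtons: 60

```text
time_s: 14.7
position: [0.4414, -0.1648, 0.024]
ee_rot: [[-0.221, -0.975, 0.002], [-0.975, 0.221, -0.0], [-0.0, -0.002, -1.0]]
wrist_force: [-1.0, 1.3, 7.9]
grip_width: 0.0166
finger_force: 59.2
```

>>> move_arm:
  moves:
    - {"dx": 0,"dy": 0,"dz": -0.03,"ax": 0,"ay": 0,"az": 0}
    - {"dx": 0,"dy": 0,"dz": -0.08,"ax": 0,"ay": 0,"az": 0}
    - {"dx": 0,"dy": 0,"dz": -0.16,"ax": 0,"ay": 0,"az": 0}
    - {"dx": 0,"dy": 0,"dz": -0.26,"ax": 0,"ay": 0,"az": 0}
    - {"dx": 0,"dy": 0,"dz": -0.36,"ax": 0,"ay": 0,"az": 0}
    - {"dx": 0,"dy": 0,"dz": -0.46,"ax": 0,"ay": 0,"az": 0}
    - {"dx": 0,"dy": 0,"dz": -0.56,"ax": 0,"ay": 0,"az": 0}
    - {"dx": 0,"dy": 0,"dz": -0.62,"ax": 0,"ay": 0,"az": 0}
    - {"dx": 0,"dy": 0,"dz": -0.65,"ax": 0,"ay": 0,"az": 0}
    - {"dx": 0,"dy": 0,"dz": -0.65,"ax": 0,"ay": 0,"az": 0}

```text
time_s: 15.53
position: [0.4414, -0.1648, 0.1875]
ee_rot: [[-0.221, -0.975, 0.004], [-0.975, 0.221, 0.0], [-0.001, -0.003, -1.0]]
wrist_force: [0.1, -0.6, -1.8]
grip_width: 0.0163
finger_force: 58.8
```

```bash
cat > t.py <<'E'
from h import *
from scipy.optimize import minimize_scalar as ms
from m import S,D,fa,fb
c=dict(np.load('pics/w4.png.npz')); print('window wrist',ray(c,(122,294),.075), 'scene',ray(S,(270+384/3-.3,225+108/3-.3),.075))
for C,uv in((S,fa((268,286))),(D,fb((399,236)))):
    print('collar z',ms(lambda z:np.linalg.norm(proj(C,np.array([.6175,-.158,z]))-uv),bounds=(.1,.22),method='bounded').x)
    g=C['img'].max(2); u,v=map(int,np.round(uv)); print(g[v-9:v+10,u-9:u+10:2])
E
python3 t.py; python3 plan.py -.976 .22 .673 .159 .19
```

```text
window wrist [0.65654953 0.0814326  0.075     ] scene [0.65858266 0.08190706 0.075     ]
collar z 0.16838714112801445
[[ 38  37 145  62  58  77 104 104 105 104]
 [ 40  42  58  65  60  76 101 107 107 107]
 [ 39  33  32  60  60  46  51 101 105 106]
 [ 32  34  39  55  61  52  40  51 104 106]
 [ 32  37  40  52  58  56  39  40 106 105]
 [ 31  36  40  50  60  57  40  39  82 106]
 [ 33  38  37  44  61  57  38  40  67 105]
 [ 32  39  40  42  60  56  40  39  47 105]
 [ 41  38  41  41  59  48  40  39  33 106]
 [101  40  39  39  40  39  39  41  33 104]
 [101  34  42  39  39  39  41  40  33 106]
 [100  33  37  39  39  39  40  32  36 103]
 [102  38  36  38  40  38  37  31  49 105]
 [104  50  32  34  31  33  36  32  83 107]
 [104  67  34  31  34  32  31  35 105 106]
 [104 102  42  32  32  31  33  65 106 105]
 [103 104  82  40  32  34  61 107 106 103]
 [104 105 105 105  51  52  75 105 107 105]
 [103 107 104 104  61  61  76 105 107 104]]
collar z 0.16873726697357627
[[ 96 115 208 186  96  81 121 147 148 149]
 [ 89  99 190 185  93  81 121 146 149 148]
 [ 69  75 154 158  85  79 113 140 147 149]
 [ 47 
[... 201 characters left out ...]
88 140]
 [ 94  54  36  42  56  59  41  39  84 138]
 [146  77  35  38  45  46  38  38  86 139]
 [168  88  31  37  38  39  36  37  88 141]
 [145  75  24  31  34  35  34  33  92 141]
 [ 95  51  18  24  28  27  27  29  98 142]
 [ 76  56  21  18  19  20  20  36 107 143]
 [107  88  42  17  15  17  23  58 120 144]
 [131 118  73  34  20  33  52  88 132 141]
 [141 134 108  64  37  78  99 117 137 140]
 [143 141 129  87  59 129 145 136 140 139]
 [143 143 136  95  76 166 178 143 141 140]]
t 15.5333 p [ 0.4414 -0.1648  0.1875] j [ 0.06  0.07 -0.51  0.   -0.98 -0.28] w 0.016287524685519743
d [-0.734 -0.309 -0.003] a [-0.003  0.001 -0.001] rows 4.8
d [-0.734 -0.309 -0.004] a [-0.003  0.001 -0.001] rows 4.8
```

>>> move_arm:
  moves:
    - {"dx": -0.04,"dy": -0.02,"dz": 0,"ax": 0,"ay": 0,"az": 0}
    - {"dx": -0.1,"dy": -0.04,"dz": 0,"ax": 0,"ay": 0,"az": 0}
    - {"dx": -0.18,"dy": -0.07,"dz": 0,"ax": 0,"ay": 0,"az": 0}
    - {"dx": -0.27,"dy": -0.11,"dz": 0,"ax": 0,"ay": 0,"az": 0}
    - {"dx": -0.36,"dy": -0.15,"dz": 0,"ax": 0,"ay": 0,"az": 0}
    - {"dx": -0.45,"dy": -0.19,"dz": 0,"ax": 0,"ay": 0,"az": 0}
    - {"dx": -0.54,"dy": -0.23,"dz": 0,"ax": 0,"ay": 0,"az": 0}
    - {"dx": -0.62,"dy": -0.26,"dz": 0,"ax": 0,"ay": 0,"az": 0}
    - {"dx": -0.68,"dy": -0.285,"dz": 0,"ax": 0,"ay": 0,"az": 0}
    - {"dx": -0.72,"dy": -0.3,"dz": 0,"ax": 0,"ay": 0,"az": 0}
    - {"dx": -0.734,"dy": -0.309,"dz": 0,"ax": 0,"ay": 0,"az": 0}

```text
time_s: 16.45
position: [0.5569, -0.0017, 0.1843]
ee_rot: [[-0.22, -0.975, -0.002], [-0.975, 0.22, -0.001], [0.001, 0.002, -1.0]]
wrist_force: [0.3, 0.4, -2.2]
grip_width: 0.0166
finger_force: 58.8
```

>>> move_arm:
  moves:
    - {"dx": -0.04,"dy": -0.02,"dz": 0,"ax": 0,"ay": 0,"az": 0}
    - {"dx": -0.1,"dy": -0.04,"dz": 0,"ax": 0,"ay": 0,"az": 0}
    - {"dx": -0.18,"dy": -0.07,"dz": 0,"ax": 0,"ay": 0,"az": 0}
    - {"dx": -0.27,"dy": -0.11,"dz": 0,"ax": 0,"ay": 0,"az": 0}
    - {"dx": -0.36,"dy": -0.15,"dz": 0,"ax": 0,"ay": 0,"az": 0}
    - {"dx": -0.45,"dy": -0.19,"dz": 0,"ax": 0,"ay": 0,"az": 0}
    - {"dx": -0.54,"dy": -0.23,"dz": 0,"ax": 0,"ay": 0,"az": 0}
    - {"dx": -0.62,"dy": -0.26,"dz": 0,"ax": 0,"ay": 0,"az": 0}
    - {"dx": -0.68,"dy": -0.285,"dz": 0,"ax": 0,"ay": 0,"az": 0}
    - {"dx": -0.72,"dy": -0.3,"dz": 0,"ax": 0,"ay": 0,"az": 0}
    - {"dx": -0.734,"dy": -0.309,"dz": 0,"ax": 0,"ay": 0,"az": 0}
    - {"dx": -0.734,"dy": -0.309,"dz": 0,"ax": 0,"ay": 0,"az": 0}
    - {"dx": -0.734,"dy": -0.309,"dz": 0,"ax": 0,"ay": 0,"az": 0}

```text
time_s: 17.53
position: [0.6722, 0.1585, 0.1854]
ee_rot: [[-0.222, -0.975, -0.001], [-0.975, 0.222, -0.0], [0.0, 0.001, -1.0]]
wrist_force: [-0.7, -0.5, -1.5]
grip_width: 0.0167
finger_force: 58.8
```

```bash
python3 plan.py -.976 .22 .6742 .158 .186; python3 - <<'E'
from h import *
s=snap('scene','s6.png'); d=snap('side','d6.png'); L=np.array([.657,.082,.168])
a,b=proj(s,L),proj(d,L); print(a,b)
def crop(i,p,):
    x,y=int(p[0])-66,int(p[1])-90; print(x,y); return cv2.resize(i[y:y+180,x:x+132],None,fx=3,fy=3,interpolation=2)
cv2.imwrite('pics/v6.png',np.hstack([crop(s['img'],a),crop(d['img'],b)]))
E
```

```text
t 17.5333 p [0.6722 0.1585 0.1854] j [ 0.51  0.42 -0.03 -0.   -1.11 -0.74] w 0.01665754339761517
d [ 0.    -0.008 -0.002] a [ 0.001 -0.    -0.003] rows 0.1
[401.45001234 227.48643549] [359.78310255 180.36372704]
335 137
293 90
```

View pics/v6.png

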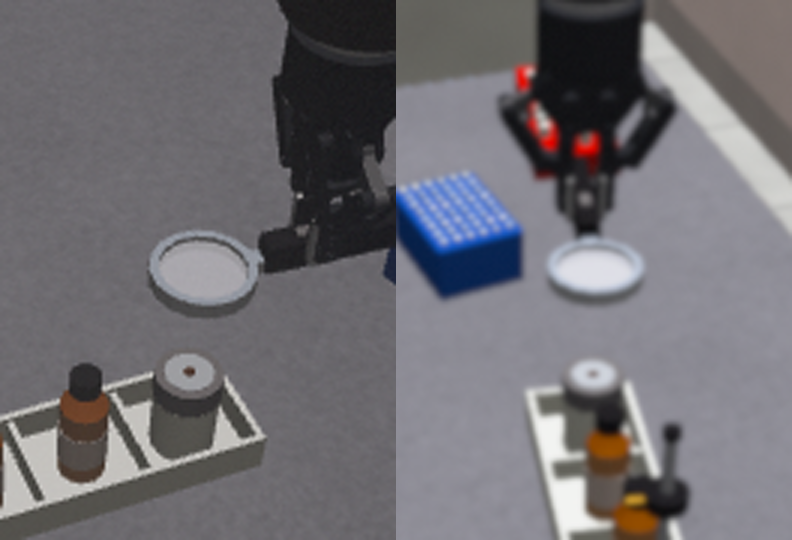

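The loupe is over the pot. Ring centre is at scene (402.7,227.4) and side (359.4,178.7). The window is at scene (397.7,260.0) and side (358.4,214.4). I triangulate both.

```bash
python3 - <<'E'
from m import *
P=[c['mtx']@np.linalg.inv(c['cam_to_world'])[:3] for c in(S,D)]
for a,b in(((402.7,227.4),(359.4,178.7)),((397.7,260.),(358.4,214.4)),(fa((268,286)),fb((399,237)))):
    x=cv2.triangulatePoints(P[0],P[1],np.array(a),np.array(b)).ravel(); print(x[:3]/x[3])
s=state();R=s['ee_rot'];print(s['position']+R[:,0]*.078+R[:,2]*.018)
E
```

```text
[0.6577773  0.08473006 0.16906115]
[0.65701201 0.08289985 0.07475962]
[ 0.61723925 -0.15738169  0.16764067]
[0.65486512 0.08205007 0.16777132]
```

>>> move_arm:
  moves:
    - {"dx": 0.004,"dy": 0,"dz": 0.002,"ax": 0,"ay": 0,"az": 0}
    - {"dx": 0.004,"dy": 0,"dz": 0.002,"ax": 0,"ay": 0,"az": 0}
    - {"dx": 0.004,"dy": 0,"dz": 0.002,"ax": 0,"ay": 0,"az": 0}
    - {"dx": 0.004,"dy": 0,"dz": 0.002,"ax": 0,"ay": 0,"az": 0}
    - {"dx": 0.004,"dy": 0,"dz": 0.002,"ax": 0,"ay": 0,"az": 0}
    - {"dx": 0.004,"dy": 0,"dz": 0.002,"ax": 0,"ay": 0,"az": 0}

```text
time_s: 18.13
position: [0.6724, 0.1579, 0.1851]
ee_rot: [[-0.221, -0.975, 0.0], [-0.975, 0.221, -0.0], [-0.0, -0.0, -1.0]]
wrist_force: [-0.4, 0.1, -0.9]
grip_width: 0.0165
finger_force: 58.8
```

```bash
python3 -c "
from cell import *
print(sign_off())"
```

```text
the job is handed in; nothing more can be done
None
```

I handed the job in at about 18 s without a verdict shown: the pot is in the end cell, the bottle in the middle cell, and the loupe is held level over the pot's window, by my measurements about 2 mm off centre and within about 2 mm of collar height.

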